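# Sweep the loose hex nuts into the scoop

## Task

Three big steel hex nuts lie loose on the workbench. With the fingertips, sweep all three along the bench into the open-fronted metal scoop until each lies wholly inside it, past its front edge. Keep them flat on the bench, never lifting or tipping them, and leave the other parts and tools around them where they are.

Things in the scene. Friction and masses are not known exactly. Their poses are not given: they have to be found in the camera images.
- scoop: Metal dustpan-like scoop, fixed. Origin on the bench at the middle of its open mouth; +x points into it, y along the mouth. Mouth faces world -y within 12 deg. Inside 160 mm wide (y -80..80), 110 mm deep (x 0..110); walls 4 mm thick, 35 mm high; floor paper thin, no step; handle behind, to x = 214 mm. Nuts start 50..200 mm before the mouth, none in another's way.
- nut_a: One of three alike plain steel hexagon nuts lying flat, loose on the bench: 36 mm across flats, 42 mm across corners, 19 mm high, 24 mm bore, about 110 g. Origin at the centre of its underside, z up.
- nut_b: One of three alike plain steel hexagon nuts lying flat, loose on the bench: 36 mm across flats, 42 mm across corners, 19 mm high, 24 mm bore, about 110 g. Origin at the centre of its underside, z up.
- nut_c: One of three alike plain steel hexagon nuts lying flat, loose on the bench: 36 mm across flats, 42 mm across corners, 19 mm high, 24 mm bore, about 110 g. Origin at the centre of its underside, z up.
- socket: A bystander that must stay: steel spanner socket standing upright, a cylinder 32 mm across and 45 mm high. Origin at the centre of its underside.
- bearing: A bystander that must stay: round steel bearing ring lying flat, 40 mm outside, 18 mm bore, 15 mm high. Origin at the centre of its underside.
- bush: A bystander that must stay: flanged brass bush standing on its flange, flange 38 mm across and 6 mm high, barrel 24 mm across, 34 mm high in all. Origin at the centre of its underside.
- screwdriver: A bystander that must stay: screwdriver, 200 mm long, handle 26 mm thick, lying on the bench well to the robot's right, along its x axis. Origin under its middle.
- spanner: A bystander that must stay: spanner, about 180 mm long and 8 mm thick, lying on the bench well to the robot's right, along its x axis. Origin under its middle.

How it is judged:
At the end, for the whole second after the job is handed in: Each nut's centre is more than 18 mm past the scoop's mouth and between its walls, flat on the bench (underside less than 6 mm above it) and at rest; socket, bearing and bush stand upright, and they, the screwdriver and the spanner are within 20 mm of where they started (x of nut_a in the frame of scoop between 0.018 and 0.11 m and y of nut_a in the frame of scoop between -0.08 and 0.08 m and height (world z) of each of nut_a, nut_b, nut_c below 0.006 m and linear speed of each of nut_a, nut_b, nut_c below 0.02 m/s and x of nut_b in the frame of scoop between 0.018 and 0.11 m and y of nut_b in the frame of scoop between -0.08 and 0.08 m and x of nut_c in the frame of scoop between 0.018 and 0.11 m and y of nut_c in the frame of scoop between -0.08 and 0.08 m and not (distance of any of socket, bearing, bush, screwdriver, spanner from where it was at the start of the episode above 0.02 m or angle between any of socket, bearing, bush's own z axis and vertical above 0.5 rad)); the robot touches nothing.
It fails at once if a nut is lifted (underside more than 10 mm above the bench) or tipped by more than 0.5 rad (height (world z) of any of nut_a, nut_b, nut_c above 0.01 m or angle between any of nut_a, nut_b, nut_c's own z axis and vertical above 0.5 rad).
It fails at once if a bystander (socket, bearing, bush, screwdriver or spanner) is moved by more than 20 mm, or one of the standing ones is tipped over (distance of any of socket, bearing, bush, screwdriver, spanner from where it was at the start of the episode above 0.02 m or angle between any of socket, bearing, bush's own z axis and vertical above 0.5 rad).
It also fails if it takes over 69 s, if anything falls off the work surface, if the arm or the gripper's body presses on something with over 40 N, if the wrist force passes 120 N, or if a joint passes its speed limit or range.

## Robot

A 6-joint arm with a two-finger parallel gripper is mounted at the origin on the work surface. World frame = base frame: x ahead of the robot, y to its left, z up, the work surface at z = 0. Lengths are in m, angles in rad, forces in N, time in s.
With the tool pointing down it reaches from about 0.35 to 0.975 m from the base axis. Payload 4.9 kg.
Tool frame: the origin (TCP) lies midway between the tips of the shut fingers; the grasp point (between the pads) lies 19 mm behind it; z points along the fingers, y is the line along which they close (so a half turn about z gives the same grasp; the last joint's range is limited). The gripper opens to 85 mm and grips with 20 to 120 N. Pads are 22 mm wide; open, the fingers measure 114 mm over their backs; the gripper's body (76 mm by 85 mm) begins 54 mm behind the grasp point. The pads swing forward as they close: fully open they stand 13 mm farther back than shut.
Start: joints at [0.985, 0.053, 1.613, -0, 1.476, -0.119], TCP at [0.281, 0.558, 0.231] pointing down, gripper open.
Joint ranges: [-3.01, 3.01], [-1.01, 2.22], [0.06, 2.58], [-1.02, 4.17], [0.09, 2.62], [-3.14, 3.14]. Speed limits (rad/s): [2.57, 2.57, 3.14, 3.14, 3.14, 3.14].

## Interface

Orientations are given as a unit quaternion [w, x, y, z].
In Python, from plant import manip, imaging, monitor gives the robot as it stands (manip), with the cameras (imaging) and the readings (monitor).
- The arm moves only by the tool shift_gripper, called after "Request:" as name(argument=value, ...) on one line, values as JSON. Schema: {"type":"object","properties":{"moves":{"type":"object","properties":{"finger_gap":{"type":"array","items":{"type":"number"},"minItems":1,"maxItems":5},"dx":{"type":"array","items":{"type":"number"},"minItems":1,"maxItems":5},"dy":{"type":"array","items":{"type":"number"},"minItems":1,"maxItems":5},"dz":{"type":"array","items":{"type":"number"},"minItems":1,"maxItems":5},"drx":{"type":"array","items":{"type":"number"},"minItems":1,"maxItems":5},"dry":{"type":"array","items":{"type":"number"},"minItems":1,"maxItems":5},"drz":{"type":"array","items":{"type":"number"},"minItems":1,"maxItems":5}},"additionalProperties":false,"required":["finger_gap","dx","dy","dz","drx","dry","drz"]},"only":{"type":"string"},"quiet":{"type":"boolean"},"lines":{"type":"string"}},"required":["moves"],"additionalProperties":false}. moves is an object with one list for each field, all of the same length, 1 to 5, a row being the entries at one place: finger_gap (the opening from 0.0 (shut) to 1.0 (fully open)), dx, dy, dz (the shift in m), drx, dry, drz (a rotation vector in rad); each row shifts and turns the commanded pose from where the row before left it, along the tool's axes as they then stand; what a row does not reach is not made up. A row lasts 1/8 s, in which the tool goes at most 0.0625 m and 0.188 rad, less where a joint would pass 70% of its speed; a pose out of reach is approached as far as the arm can. The fingers move at their own pace and stop on an object; the grip force is fixed at half the most. Time passes only in rows, so rows that do not move let the fingers close. The tool returns the time, the measured TCP pose, the force, the opening and the grip force at its end. only (a regular expression) keeps the lines of the reply that match it, lines (a string "A,B") keeps lines A to B, and quiet returns only ok. Input that does not fit is refused with a message, and nothing moves.
- monitor.state(): the state, without advancing time (a new reading comes with each control period).
- imaging.grab_frame(name): name is "side" or "top" or "wrist"; returns the picture (480x640x3 uint8, red, green, blue); there is no depth.
- imaging.camera_params(name): a dict with "intrinsics" (3x3 intrinsics, pixels), "xyz" and "orientation" of the camera in the world. Camera axes: x right, y down, z forward; pixel columns grow to the right and rows downward; lengths in m; the calibration is good to about 2 mm. A picture is of the moment at which its call begins: read the wrist's pose just before it. camera_params takes no time and is no camera call; for the wrist camera it gives the pose at the moment of the call.
- manip.job_done(): hands the job in; it is judged then, once.
The state is a dict: "time": time; "joint_pos": joint angles; "joint_vel": joint speeds; "joint_efforts": joint torques, N m; "tool_pos": TCP position; "tool_rot": TCP orientation; "contact_force": force on the tool from outside, world axes, zero at the start; "ft_torque": the same for the moment, N m; "gripper_width": opening from 0.0 (shut) to 1.0 (fully open); "grasp_force": force on a finger pad.
Only numpy, scipy, OpenCV 4.12 (cv2) and the standard library are available. Lean on these libraries where they do the work, as an engineer would, in place of code of your own. Each camera call takes 0.05 s, during which the arm holds its last target. There are 200 camera calls.

## Working session

There is one attempt and no reset: what is moved stays moved. The work goes in short steps, Python scripts to look and compute and a tool call to move; the robot and the scene stay as the last step left them, time stands still between calls to the robot, and variables do not carry over. Pictures are saved under pics/ and viewed, at most 10 in all, crops included, and the job is handed in when it is done.

```bash
ls; mkdir -p pics
```

Run:
```python
from plant import manip, imaging, monitor
import cv2
for n in ["top","side"]:
    im=imaging.grab_frame(n); cv2.imwrite(f"pics/{n}0.png",im[:,:,::-1]); p=imaging.camera_params(n); print(n,p)
s=monitor.state(); print(s["time"],s["tool_pos"],s["tool_rot"],s["gripper_width"])
```

```text
pics
plant.py
top {'intrinsics': array([[595.21986154,   0.        , 326.33540101],
       [  0.        , 595.21986154, 241.66107548],
       [  0.        ,   0.        ,   1.        ]]), 'xyz': array([ 0.40969453, -0.09990267,  1.0874495 ]), 'orientation': array([-0.05409017,  0.70618669, -0.70392944,  0.05345978])}
side {'intrinsics': array([[456.90413589,   0.        , 318.14370932],
       [  0.        , 456.90413589, 238.64735314],
       [  0.        ,   0.        ,   1.        ]]), 'xyz': array([ 0.2596225 , -0.6529793 ,  0.70948366]), 'orientation': array([-0.34408833,  0.90791618, -0.21994777,  0.09441615])}
0.1 [0.28094317 0.55766468 0.23016447] [-3.24851432e-04  2.31275018e-01  9.72887953e-01 -8.89900272e-04] 0.9996390007677544
```

View pics/top0.png

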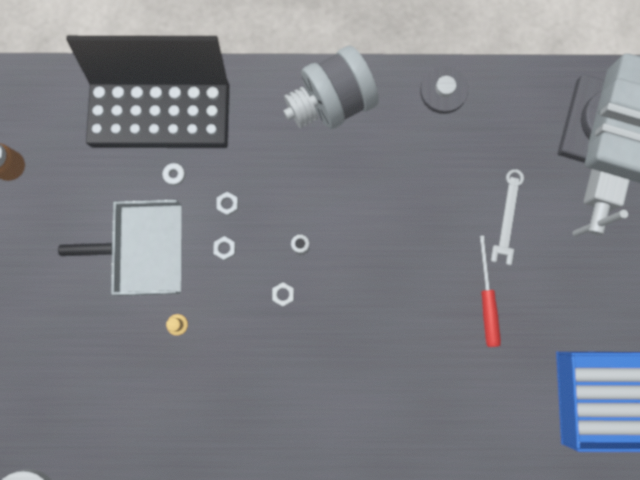

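The top view shows the scoop at (148,248) with its mouth to the right at column 181. The nuts are at about (227,203), (224,248) and (283,294). The bearing is at (173,173), the socket at (300,243) and the bush at (177,324).

Create h.py:
```python
from plant import manip, imaging, monitor
import numpy as np, cv2
from scipy.spatial.transform import Rotation as R
P=imaging.camera_params("top")
Rc=R.from_quat(np.roll(P["orientation"],-1)).as_matrix()
def ray(u,v,z):
    d=Rc@np.linalg.inv(P["intrinsics"])@[u,v,1]; c=P["xyz"]
    return (c+d*(z-c[2])/d[2])[:2]
def proj(p):
    q=P["intrinsics"]@(Rc.T@(np.array(p)-P["xyz"])); return q[:2]/q[2]
def blobs(im):
    g=cv2.cvtColor(im,cv2.COLOR_RGB2GRAY)
    m=(g>120).astype(np.uint8); out=[]
    for c in cv2.findContours(m,cv2.RETR_EXTERNAL,cv2.CHAIN_APPROX_NONE)[0]:
        if cv2.contourArea(c)<80: continue
        (u,v),(w,h),a=cv2.minAreaRect(c)
        M=cv2.moments(c); out.append((M["m10"]/M["m00"],M["m01"]/M["m00"],w,h,a,c))
    return out
```

Run:
```python
from h import *
im=cv2.imread("pics/top0.png")[:,:,::-1].copy()
for u,v,w,h,a,c in blobs(im):
    if 100<u<320 and 150<v<350: print(round(u),round(v),round(w),round(h),round(a),ray(u,v,.019).round(3), (cv2.boxPoints(cv2.minAreaRect(c)).round(0).tolist() if w>50 else ""))
for q in [(181,205),(181,293),(112,293),(116,203)]: print(q,ray(*q,.035).round(3),ray(*q,0).round(3))
s=monitor.state();print(proj(s["tool_pos"]),R.from_quat(np.roll(s["tool_rot"],-1)).as_matrix().round(3))
cv2.imwrite("pics/c.png",cv2.resize(im[150:350,50:320,::-1],None,fx=2.9,fy=2.9,interpolation=cv2.INTER_CUBIC))
```

```text
176 324 24 24 90 [0.424 0.168] 
282 294 25 24 90 [ 0.479 -0.02 ] 
299 243 20 21 90 [ 0.572 -0.05 ] 
156 230 140 164 80 [0.594 0.212] [[68.0, 179.0], [229.0, 150.0], [255.0, 287.0], [93.0, 317.0]]
(181, 205) [0.637 0.164] [0.645 0.173]
(181, 293) [0.479 0.158] [0.481 0.166]
(112, 293) [0.478 0.279] [0.481 0.292]
(116, 203) [0.641 0.282] [0.648 0.294]
[-145.93192394  425.00573059] [[-0.893  0.45  -0.001]
 [ 0.45   0.893 -0.002]
 [ 0.    -0.002 -1.   ]]
```

View pics/c.png

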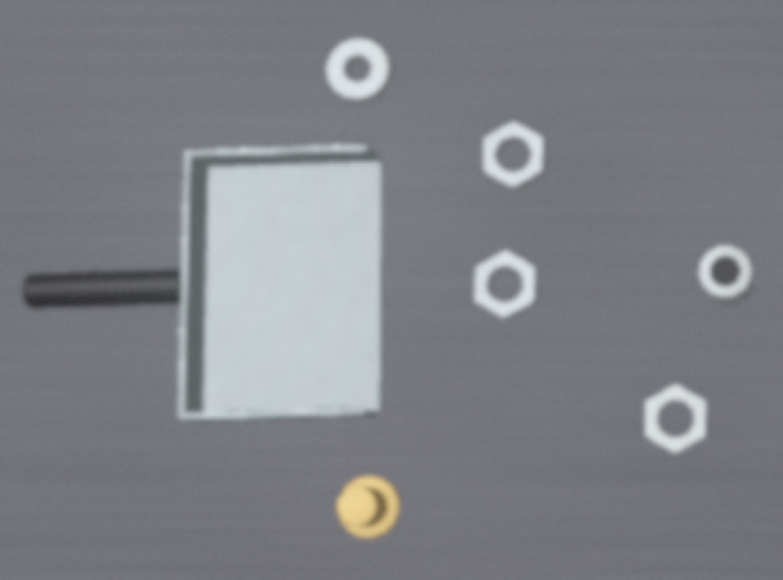

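View pics/side0.png

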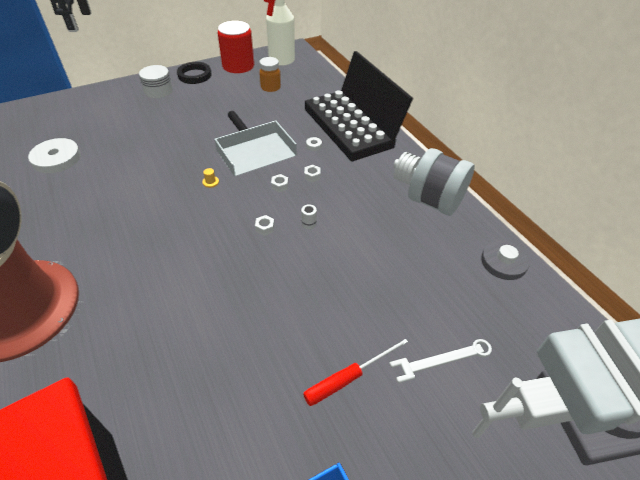

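Add to h.py:
```python
m1,m2=ray(181.4,205.2,0),ray(181,291.4,0); mid=(m1+m2)/2
sy=(m2-m1)/np.linalg.norm(m2-m1); sx=np.array([-sy[1],sy[0]]); sx=sx if sx[1]>0 else -sx
def sc(p): d=np.asarray(p)[:2]-mid; return np.round([d@sx,-d@sy],4)   # (X into scoop, Y = tool y ~ world +x)
def st():
    s=monitor.state(); M=R.from_quat(np.roll(s["tool_rot"],-1)).as_matrix()
    print("t",s["time"],"sc",sc(s["tool_pos"]),"z",round(s["tool_pos"][2],4),"yaw err",round(np.degrees(np.arctan2(*(M[:2,0]@np.c_[sx,-sy])[::-1])),2),"F",np.round(s["contact_force"],1))
```

Run:
```python
from h import *
print(mid,sx,sy)
for n,u,v,z in [("A",224.1,247.9,.019),("B",226.9,203.1,.019),("C",282.8,294.1,.019),("bear",173.1,173.4,.015),("sock",300,243.4,.045),("bush",176.5,324,.02)]: print(n,ray(u,v,z).round(3),sc(ray(u,v,z)))
st()
```

```text
[0.56419492 0.16917817] [-0.03562231  0.99936532] [-0.99936532 -0.03562231]
A [0.562 0.087] [-0.0824 -0.0055]
B [0.645 0.084] [-0.088   0.0773]
C [ 0.478 -0.021] [-0.187  -0.0926]
bear [0.702 0.186] [0.012  0.1378]
sock [ 0.566 -0.052] [-0.2212 -0.0057]
bush [0.425 0.167] [ 0.0029 -0.1396]
t 0.1 sc [ 0.3983 -0.2692] z 0.2302 yaw err -61.21 F [ 0.1 -0.8 -0.5]
```

Request:
shift_gripper(moves={"finger_gap": [0, 0, 0, 0, 0], "dx": [0, 0, 0, 0, 0], "dy": [0, 0, 0, 0, 0], "dz": [0, 0, 0, 0, 0], "drx": [0, 0, 0, 0, 0], "dry": [0, 0, 0, 0, 0], "drz": [0.18, 0.18, 0.18, 0.18, 0.18]})

```text
time: 0.72
tool_pos: [0.281, 0.5578, 0.2305]
tool_rot: [0.0, 0.634, 0.774, -0.001]
contact_force: [0.0, 0.5, 1.3]
gripper_width: 0.005
grasp_force: 0.0
```

```bash
python3 -c "from h import *;st()"
```

```text
t 0.725 sc [ 0.3985 -0.2691] z 0.2305 yaw err -9.31 F [0.  0.5 1.3]
```

Request:
shift_gripper(moves={"finger_gap": [0, 0, 0, 0, 0], "dx": [0, -0.054, -0.054, -0.054, -0.054], "dy": [0, 0.026, 0.026, 0.026, 0.026], "dz": [0, 0, 0, 0, 0], "drx": [0, 0, 0, 0, 0], "dry": [0, 0, 0, 0, 0], "drz": [0.1625, 0, 0, 0, 0]}, quiet=true)

```text
ok
```

Request:
shift_gripper(moves={"finger_gap": [0, 0, 0, 0, 0], "dx": [-0.054, -0.054, -0.054, -0.054, -0.054], "dy": [0.026, 0.026, 0.026, 0.026, 0.026], "dz": [0, 0, 0, 0, 0], "drx": [0, 0, 0, 0, 0], "dry": [0, 0, 0, 0, 0], "drz": [0, 0, 0, 0, 0]}, quiet=true)

```text
ok
```

Request:
shift_gripper(moves={"finger_gap": [0], "dx": [0], "dy": [0], "dz": [0], "drx": [0], "dry": [0], "drz": [0]}, quiet=true)

```text
ok
```

```bash
python3 -c "from h import *;st()"
```

```text
t 2.1 sc [-0.0892 -0.0313] z 0.2307 yaw err -0.01 F [-0.5  0.8  0.2]
```

Request:
shift_gripper(moves={"finger_gap": [0, 0, 0, 0, 0], "dx": [-0.046, 0, 0, 0, 0], "dy": [0.026, 0, 0, 0, 0], "dz": [0, 0.06, 0.06, 0.04, 0], "drx": [0, 0, 0, 0, 0], "dry": [0, 0, 0, 0, 0], "drz": [0, 0, 0, 0, 0]}, quiet=true)

```text
ok
```

Run:
```python
from h import *
st()
im=imaging.grab_frame("wrist"); cv2.imwrite("pics/w1.png",im[:,:,::-1])
```

```text
t 2.725 sc [-0.1303 -0.0097] z 0.0669 yaw err -0.4 F [ 0.3  0.6 -0.7]
```

View pics/w1.png

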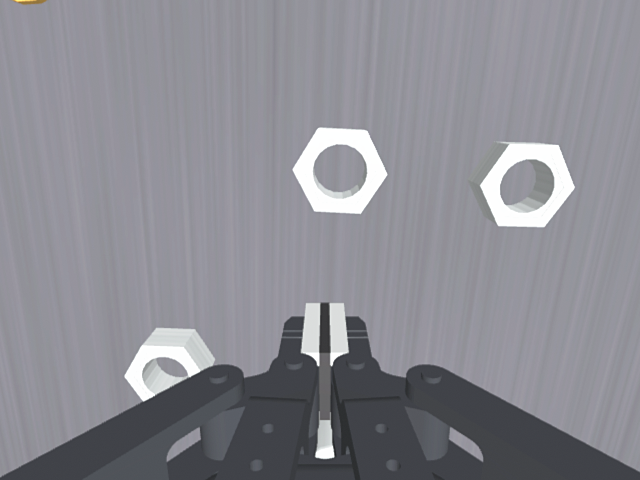

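The wrist view shows nut A ahead of the shut fingertips. Its centre is at (340,170), against the tips at column 324. Nut B is at (527,185) and C at (165,365). The tips are narrow, so I'll open them slightly and shift 5 mm in +Y.

Request:
shift_gripper(moves={"finger_gap": [0.12, 0.12, 0.12], "dx": [-0.005, 0, 0], "dy": [0.005, 0, 0], "dz": [0.03, 0.029, 0], "drx": [0, 0, 0], "dry": [0, 0, 0], "drz": [0, 0, 0.006]}, quiet=true)

```text
ok
```

```bash
python3 -c "from h import *;st()"
```

```text
t 3.15 sc [-0.1362 -0.0009] z 0.0128 yaw err 0.0 F [ 0.2  0.3 -0.2]
```

Request:
shift_gripper(moves={"finger_gap": [0.12, 0.12, 0.12, 0.12], "dx": [0.02, 0.02, 0.02, 0.02], "dy": [0, 0, 0, 0], "dz": [0, 0, 0, 0], "drx": [0, 0, 0, 0], "dry": [0, 0, 0, 0], "drz": [0, 0, 0, 0]})

```text
time: 3.65
tool_pos: [0.5658, 0.1143, 0.0131]
tool_rot: [0.0, 0.694, 0.72, 0.0]
contact_force: [-1.0, -1.2, 1.4]
gripper_width: 0.121
grasp_force: 0.7
```

```bash
python3 -c "from h import *;st()"
```

```text
t 3.65 sc [-0.0549 -0.0004] z 0.0131 yaw err -0.04 F [-1.  -1.2  1.4]
```

Request:
shift_gripper(moves={"finger_gap": [0.12, 0.12, 0.12, 0.12, 0.12], "dx": [0, 0.02, 0.02, 0.01, 0], "dy": [-0.002, 0, 0, 0, 0], "dz": [0.006, 0, 0, 0, 0], "drx": [0, 0, 0, 0, 0], "dry": [0, 0, 0, 0, 0], "drz": [0, 0, 0, 0, 0]})

```text
time: 4.28
tool_pos: [0.5617, 0.1634, 0.0064]
tool_rot: [0.0, 0.694, 0.72, 0.0]
contact_force: [0.6, -0.5, -1.1]
gripper_width: 0.12
grasp_force: 0.0
```

Run:
```python
from h import *
st()
im=imaging.grab_frame("wrist"); cv2.imwrite("pics/w2.png",im[:,:,::-1])
```

```text
t 4.275 sc [-0.0057 -0.0027] z 0.0064 yaw err -0.07 F [ 0.6 -0.5 -1.1]
```

View pics/w2.png

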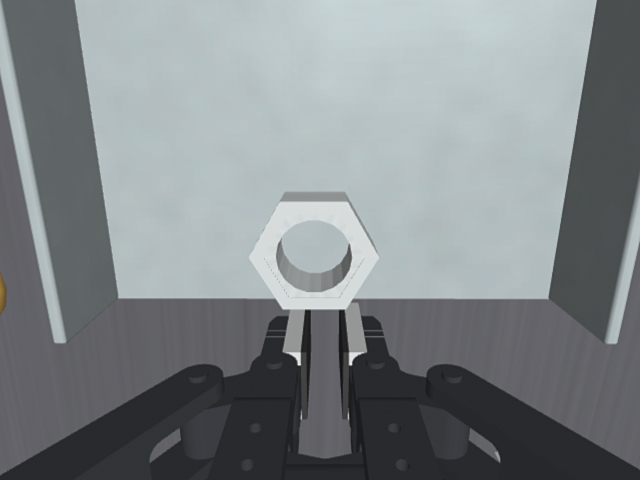

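The wrist view shows nut A flat, centred between the tips and entering the scoop, with its centre at (315,255) and the mouth line at row 298.

Request:
shift_gripper(moves={"finger_gap": [0.12, 0.12, 0.12, 0.12, 0.12], "dx": [0.02, 0.02, 0.016, -0.01, -0.03], "dy": [0, 0, 0, 0, 0], "dz": [0, 0, 0, 0, 0], "drx": [0, 0, 0, 0, 0], "dry": [0, 0, 0, 0, 0], "drz": [0, 0, 0, 0, 0]})

```text
time: 4.95
tool_pos: [0.5611, 0.1789, 0.0064]
tool_rot: [0.0, 0.693, 0.72, 0.0]
contact_force: [-0.0, -0.7, -0.5]
gripper_width: 0.114
grasp_force: 0.0
```

Request:
shift_gripper(moves={"finger_gap": [0.12, 0.12, 0.12, 0.12, 0.12], "dx": [-0.02, -0.041, -0.041, -0.041, -0.03], "dy": [0, 0.025, 0.025, 0.025, 0.025], "dz": [-0.05, 0, 0, 0, 0], "drx": [0, 0, 0, 0, 0], "dry": [0, 0, 0, 0, 0], "drz": [0, 0, 0, 0, 0]}, quiet=true)

```text
ok
```

Request:
shift_gripper(moves={"finger_gap": [0.12, 0.12, 0.12], "dx": [0, 0, 0], "dy": [0, 0, 0], "dz": [0, 0, 0], "drx": [0, 0, 0], "dry": [0, 0, 0], "drz": [-0.175, -0.175, 0]}, quiet=true)

```text
ok
```

Run:
```python
from h import *
st()
im=imaging.grab_frame("wrist"); cv2.imwrite("pics/w3.png",im[:,:,::-1])
```

```text
t 5.95 sc [-0.1643  0.097 ] z 0.0561 yaw err -19.89 F [-0.2 -0.9  1. ]
```

View pics/w3.png

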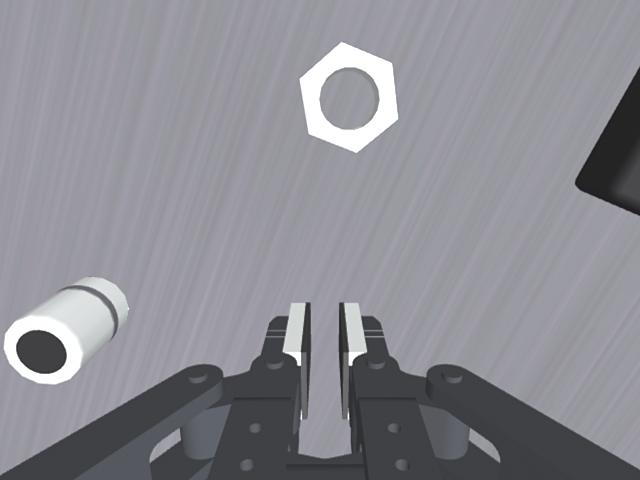

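The wrist view shows nut B at (349,98), about 9 mm to the right of the tool's axis at column 324. The socket is well clear at lower left.

Request:
shift_gripper(moves={"finger_gap": [0.12, 0.12, 0.12, 0.12, 0.12], "dx": [0.01, 0, 0.025, 0.02, 0.02], "dy": [0.009, 0, 0, 0, 0], "dz": [0.025, 0.025, 0, 0, 0], "drx": [0, 0, 0, 0, 0], "dry": [0, 0, 0, 0, 0], "drz": [0, 0, 0, 0, 0]})

```text
time: 6.62
tool_pos: [0.6476, 0.0836, 0.0078]
tool_rot: [0.001, 0.558, 0.83, 0.001]
contact_force: [0.4, -0.1, -0.2]
gripper_width: 0.122
grasp_force: 0.2
```

Request:
shift_gripper(moves={"finger_gap": [0.12, 0.12, 0.12], "dx": [0.02, 0.015, 0], "dy": [0, 0, 0], "dz": [0, 0, 0], "drx": [0, 0, 0], "dry": [0, 0, 0], "drz": [0, 0, 0]})

```text
time: 7.0
tool_pos: [0.6337, 0.1157, 0.0064]
tool_rot: [-0.0, 0.558, 0.83, 0.0]
contact_force: [0.3, -0.4, 0.5]
gripper_width: 0.12
grasp_force: 0.0
```

Run:
```python
from h import *
st()
im=imaging.grab_frame("wrist"); cv2.imwrite("pics/w4.png",im[:,:,::-1])
```

```text
t 7.0 sc [-0.056   0.0675] z 0.0064 yaw err -20.14 F [ 0.3 -0.4  0.5]
```

View pics/w4.png

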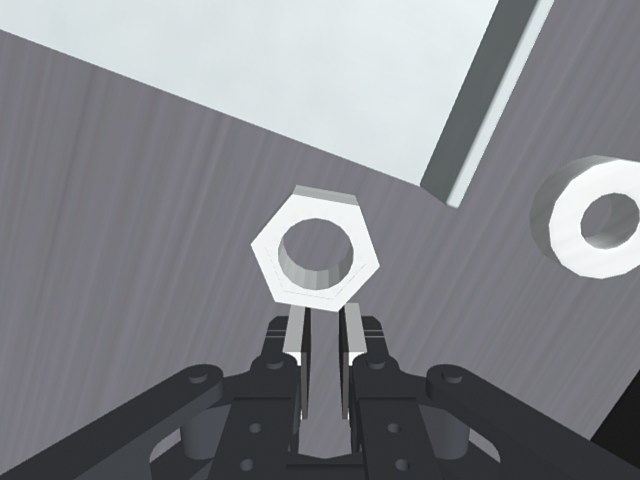

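Nut B at (315,250) sits against both tips. Its right edge is at column 380 and the wall's inner corner at column 420, so it will clear.

Request:
shift_gripper(moves={"finger_gap": [0.12, 0.12], "dx": [0.02, 0.02], "dy": [0, 0], "dz": [0, 0], "drx": [0, 0], "dry": [0, 0], "drz": [0, 0]}, only="force")

```text
contact_force: [0.9, -0.8, 0.7]
grasp_force: 0.5
```

Request:
shift_gripper(moves={"finger_gap": [0.12, 0.12, 0.12], "dx": [0.02, 0.007, 0], "dy": [0, 0, 0], "dz": [0, 0, 0], "drx": [0, 0, 0], "dry": [0, 0, 0], "drz": [0, 0, 0]}, only="pos|force")

```text
tool_pos: [0.6085, 0.1773, 0.0061]
contact_force: [-0.0, 0.1, 0.8]
grasp_force: 0.0
```

```bash
python3 -c "from h import *;st()"
```

```text
t 7.675 sc [0.0065 0.0445] z 0.0061 yaw err -20.11 F [-0.   0.1  0.8]
```

Request:
shift_gripper(moves={"finger_gap": [0.12, 0.12, 0.12, 0.12, 0.12], "dx": [-0.03, -0.03, 0, 0, 0], "dy": [0, 0, 0, 0, 0], "dz": [0, 0, -0.05, 0, 0], "drx": [0, 0, 0, 0, 0], "dry": [0, 0, 0, 0, 0], "drz": [0, 0, 0.175, 0.175, 0.188]}, only="force")

```text
contact_force: [0.1, -1.0, -1.0]
grasp_force: 0.0
```

```bash
python3 -c "from h import *;st()"
```

```text
t 8.3 sc [-0.0513  0.0664] z 0.0574 yaw err 11.16 F [ 0.1 -1.  -1. ]
```

Request:
shift_gripper(moves={"finger_gap": [0.12, 0.12, 0.12, 0.12, 0.12], "dx": [0, -0.0486, -0.0486, -0.0486, -0.0486], "dy": [0, -0.0236, -0.0236, -0.0236, -0.0236], "dz": [0, 0, 0, 0, 0], "drx": [0, 0, 0, 0, 0], "dry": [0, 0, 0, 0, 0], "drz": [0.07, 0, 0, 0, 0]}, quiet=true)

```text
ok
```

Request:
shift_gripper(moves={"finger_gap": [0.12, 0.12, 0.12], "dx": [-0.0486, 0, 0], "dy": [-0.0236, 0, 0], "dz": [0, 0, 0], "drx": [0, 0, 0], "dry": [0, 0, 0], "drz": [0, 0, 0]}, quiet=true)

```text
ok
```

Run:
```python
from h import *
st()
im=imaging.grab_frame("wrist"); cv2.imwrite("pics/w5.png",im[:,:,::-1])
```

```text
t 9.3 sc [-0.2559 -0.1101] z 0.0566 yaw err 14.83 F [ 0.3 -0.5 -0.3]
```

View pics/w5.png

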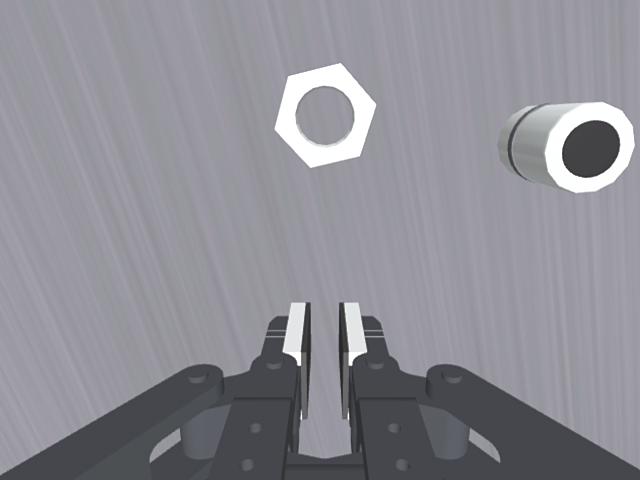

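The wrist view shows nut C centred ahead of the tips at (325,115), with the socket clear at right.

Request:
shift_gripper(moves={"finger_gap": [0.12, 0.12, 0.12, 0.12, 0.12], "dx": [0, 0, 0.03, 0.02, 0.02], "dy": [0, 0, 0, 0, 0], "dz": [0.025, 0.025, 0, 0, 0], "drx": [0, 0, 0, 0, 0], "dry": [0, 0, 0, 0, 0], "drz": [0, 0, 0, 0, 0]}, only="force")

```text
contact_force: [0.3, -0.7, 0.1]
grasp_force: 0.3
```

Request:
shift_gripper(moves={"finger_gap": [0.12, 0.12, 0.12, 0.12, 0.12], "dx": [0.02, 0.02, 0.02, 0.01, 0], "dy": [0, 0, 0, 0, 0], "dz": [0, 0, 0, 0, 0], "drx": [0, 0, 0, 0, 0], "dry": [0, 0, 0, 0, 0], "drz": [0, 0, 0, 0, 0]}, only="force")

```text
contact_force: [-0.5, 0.7, 0.3]
grasp_force: 0.0
```

Run:
```python
from h import *
st()
im=imaging.grab_frame("wrist"); cv2.imwrite("pics/w6.png",im[:,:,::-1])
```

```text
t 10.6 sc [-0.1193 -0.0744] z 0.0063 yaw err 14.63 F [-0.5  0.7  0.3]
```

View pics/w6.png

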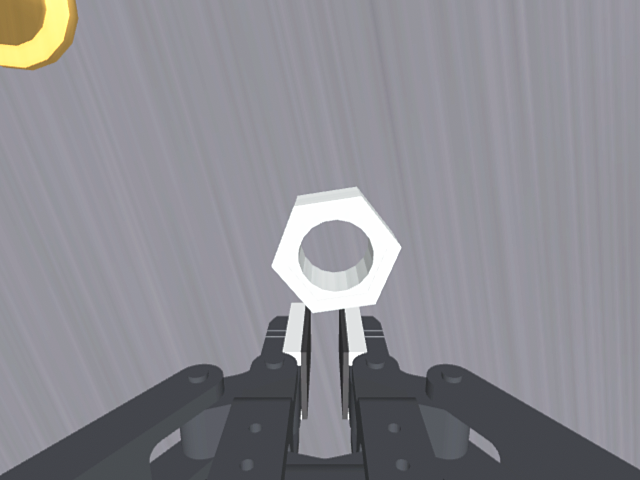

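Nut C at (336,250) has drifted about 3.5 mm to the right. I'll recentre with a small back-off and then continue.

Request:
shift_gripper(moves={"finger_gap": [0.12, 0.12, 0.12, 0.12, 0.12], "dx": [-0.006, 0.016, 0.02, 0.02, 0.02], "dy": [0.004, 0, 0, 0, 0], "dz": [0, 0, 0, 0, 0], "drx": [0, 0, 0, 0, 0], "dry": [0, 0, 0, 0, 0], "drz": [0, 0, 0, 0, 0]}, only="force")

```text
contact_force: [-0.4, -0.9, 0.7]
grasp_force: 0.5
```

Request:
shift_gripper(moves={"finger_gap": [0.12, 0.12, 0.12, 0.12], "dx": [0.02, 0.02, 0.018, 0], "dy": [0, 0, 0, 0], "dz": [0, 0, 0, 0], "drx": [0, 0, 0, 0], "dry": [0, 0, 0, 0], "drz": [0, 0, 0, 0]}, only="force")

```text
contact_force: [-0.4, 0.1, -0.3]
grasp_force: 0.0
```

```bash
python3 -c "from h import *;st()"
```

```text
t 11.775 sc [ 0.0039 -0.0379] z 0.0064 yaw err 14.66 F [-0.4  0.1 -0.3]
```

Request:
shift_gripper(moves={"finger_gap": [0.12, 0.12, 0.12, 0.12, 0.12], "dx": [-0.03, -0.03, 0, -0.06, -0.06], "dy": [0, 0, 0, 0, 0], "dz": [0, 0, -0.06, -0.01, 0], "drx": [0, 0, 0, 0, 0], "dry": [0, 0, 0, 0, 0], "drz": [0, 0, 0, 0, 0]}, only="force")

```text
contact_force: [0.9, -0.5, -0.2]
grasp_force: 0.0
```

Request:
shift_gripper(moves={"finger_gap": [0.12, 0.12, 0.12, 0.12], "dx": [-0.06, -0.06, -0.06, 0], "dy": [0, 0, 0, 0], "dz": [0, 0, 0, 0], "drx": [0, 0, 0, 0], "dry": [0, 0, 0, 0], "drz": [0, 0, 0, 0]}, only="force")

```text
contact_force: [0.2, 1.4, 1.0]
grasp_force: 0.0
```

Run:
```python
from h import *
st()
im=imaging.grab_frame("top")
cv2.imwrite("pics/t2.png",cv2.resize(im[150:350,50:320,::-1],None,fx=2.9,fy=2.9,interpolation=cv2.INTER_CUBIC))
```

```text
t 12.9 sc [-0.3492 -0.1311] z 0.0767 yaw err 15.16 F [0.2 1.4 1. ]
```

View pics/t2.png

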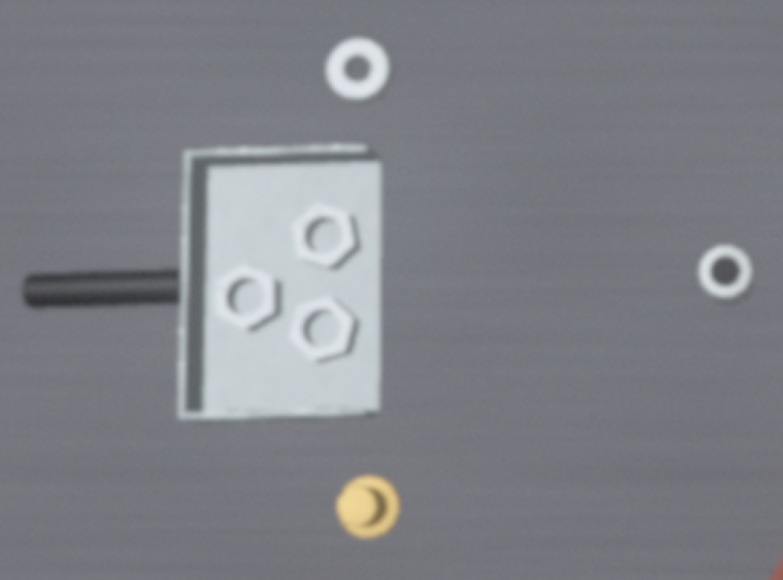

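All three nuts lie flat inside the scoop, at crop pixels (324,236), (248,297) and (323,329), with the mouth at column 381. The socket, bearing and bush have not moved, and the arm is clear.

```bash
python3 -c "
from plant import manip, imaging, monitor
print(manip.job_done())"
```

```text
the job is handed in; nothing more can be done
None
```

I swept all three nuts flat into the scoop, with their centres about 35 mm or more past its mouth. The socket, bearing and bush did not move, the arm kept well away from the screwdriver and spanner, and I handed the job in at about 13 s; no verdict was returned.

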